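# Mark a label holder and press it home behind the shelf lip

### The job

The label holder lies in the small marking press: push the press's spring treadle down to its stop to mark the holder, let the treadle come back up, then draw the holder out of the press. Push its tongue in behind the lip of the low sample shelf, against the hidden spring, until both shoulders of the holder sit flush against the shelf front. Finish while still holding it pressed fully home there, without letting go, and leave the tape roll and the timer where they are.

Things in the scene. Friction and masses are not known exactly. Their poses are not given: they have to be found in the camera images.
- label_holder: loose aluminium plate, 90 g, 6 mm thick, with a 60 mm tongue (x 0 to 60 mm, 50 mm wide, last 10 mm 42 mm) bearing a paper card; behind it (x -60 to 0) 84 mm wide, so a shoulder on either side at x = 0. Origin: underside, middle of the shoulder line; x to the tongue's tip, z up. Starts flat on the press landing, underside 6 mm over the table, tongue under the treadle's die
- tab (a point): top middle of the holder's upright grip tab, which stands across the plate at holder x = -48 mm: 12 mm thick along the holder's x, 44 mm wide along y, top 44 mm above the holder's underside; it stands outside the press, in front
- label_rail: fixed low sample shelf: wooden board 180 mm wide (y), 98 mm deep, top at 38 mm, three tiles lying on it (tops at 47 mm). Origin: at table height, middle of the front plane of its two wooden front cheeks, which the holder's shoulders must meet; x points into the shelf, y left, z up. The holder is home with its origin at x = 0, z = 5 mm here and its x along this x
- slot (a point): middle of the mouth of the slot behind the shelf's aluminium lip, at floor height, on the front plane: 62 mm wide, 5 to 15 mm above the table. Its floor runs out 90 mm in front as a landing 104 mm wide. Inside, 52 mm deep, a hidden spring strip meets the tongue (4 N), 8 N when the tongue is 60 mm in and the shoulders meet the cheeks, the hard stop. Let go, it pushes the holder out again
- press: fixed grey marking press; base 6 mm thick, 100 (x) by 205 mm (y), with a landing 100 mm wide out to x = -102 mm; steel side guides 14 mm high at y = +-35 mm, x = -30 to 30 mm; end stop at x = 31 mm. Treadle, 36 mm wide about x = -5 mm, hinged at y = -80 mm between posts 59 mm high, crosses over the holder. Origin: table height, middle of base; z up; the holder is drawn out towards -x
- treadle (a joint): angle of the press's sprung treadle in rad: 0 up at rest, 0.25 down on its stop (die then 1 mm or less above the holder); the spring lifts it again. Pushed at the tread it takes about 3 N at first and 8 N at the stop
- tread (a point): middle of the top of the rubber tread (52 mm x 46 mm) on the free end of the treadle; about 96 mm above the table at rest, 55 mm with the treadle on its stop
- tape_roll: bystander: roll of masking tape lying flat, 98 mm across, 25 mm high; origin in the middle of its underside
- minute_timer: bystander: round clockwork timer, 68 mm across, 61 mm high; origin in the middle of its underside

How it is judged:
On the way, in this order (a step that is already met when the one before it is completed fails the run):
1. the treadle is pressed down to its stop with the holder's tongue lying under the die (value of joint treadle above 0.235 rad and x of label_holder in the frame of press between -0.05 and -0.015 m and z of label_holder in the frame of press below 0.012 m), for 0.1 s.
2. the treadle is back up and the holder is out of the press (value of joint treadle below 0.05 rad and horizontal distance between label_holder and press above 0.1 m), for 0.1 s.
At the end, for the whole second after the job is handed in: The tongue lies in the slot behind the lip (within 7 mm of its floor, 12 mm of its middle), shoulder line within 3 mm of the cheeks and 0.08 rad of square, pressed on the shelf with over 4 N and still; the fingers still press on the holder (over 3 N); the treadle is up (x of label_holder in the frame of label_rail between -0.003 and 0.004 m and y of label_holder in the frame of label_rail between -0.012 and 0.012 m and z of label_holder in the frame of label_rail between 0.002 and 0.012 m and angle between the x axis of label_holder and the x axis of label_rail, either way round below 0.08 rad and contact force between label_holder and label_rail above 4 N and contact force between the fingers and label_holder above 3 N and linear speed of label_holder below 0.02 m/s and value of joint treadle below 0.05 rad); the arm keeps its last pose, push and grip.
It fails at once if the tape roll is pushed aside (distance of tape_roll from where it was at the start of the episode above 0.03 m).
It fails at once if the timer is pushed aside or tipped (distance of minute_timer from where it was at the start of the episode above 0.03 m or angle between minute_timer's own z axis and vertical above 0.5 rad).
It also fails if it takes over 58 s, if anything falls off the work surface, if the arm or the gripper's body presses on something with over 40 N, if the wrist force passes 120 N, or if a joint passes its speed limit or range.

### The arm

A 7-joint arm with a two-finger parallel gripper is mounted at the origin on a cart in front of the work surface, level with it; the furniture and walls round the work are solid. World frame = base frame: x ahead of the robot, y to its left, z up, the work surface at z = 0. Lengths are in m, angles in rad, forces in N, time in s.
With the tool pointing down it reaches from about 0.4 to 0.85 m from the base axis. Payload 10.4 kg.
Tool frame: the origin (TCP) lies midway between the tips of the shut fingers; the grasp point (between the pads) lies 19 mm behind it; z points along the fingers, y is the line along which they close (so a half turn about z gives the same grasp; the last joint's range is limited). The gripper opens to 85 mm and grips with 20 to 120 N. Pads are 22 mm wide; open, the fingers measure 114 mm over their backs; the gripper's body (76 mm by 85 mm) begins 54 mm behind the grasp point. The pads swing forward as they close: fully open they stand 13 mm farther back than shut.
Start: joints at [-1.181, 0.332, -0.065, 1.46, 0.022, 1.35, -0.088], TCP at [0.251, 0.573, 0.199] pointing down, gripper open.
Joint ranges: [-2.6, 2.6], [-0.5, 2.12], [-1.47, 1.34], [0.16, 2.42], [-1.27, 4.41], [0.06, 2.06], [-2.6, 2.6]. Speed limits (rad/s): [2.22, 2.22, 2.79, 2.79, 3.14, 3.14, 3.14].

### API

Orientations are given as a unit quaternion [x, y, z, w].
In Python, from workcell import get_obs, camera, camera_params, hand_in gives the robot as it stands.
- The arm moves only by the tool carry_out, never from a script. Its argument "commands" is a list that holds one entry, the list of rows, each a list of 6 numbers: the shift along the tool's x, y, z in units of 40 mm (1.0 is 40 mm), then the turn, a rotation vector about the tool's x, y, z in units of 6 degrees (1.0 is 6 degrees). In form: [[[x, y, z, ax, ay, az], ...]]. A call has 1 to 20 rows; each row shifts and turns the commanded pose from where the row before left it, along the tool's axes as they then stand; what a row does not reach is not made up. A row lasts 1/12 s, in which the tool goes at most 41.7 mm and 7.16 degrees, less where a joint would pass 70% of its speed; a pose out of reach is approached as far as the arm can. A call is refused whole if a number of a shift passes 1 or a number of a turn 1, either way. A call with a gripper value outside its range is refused whole. "hand" is the closure, from -1 (fully open) to 1 (shut), set as the call begins (left out, the last holds). The fingers move at their own pace and stop on an object; "force" is the grip in N (left out, the last holds). Time passes only in rows, so rows that do not move let the fingers close. It gives the time, the measured TCP pose, the force, the opening and the grip force at its end, in the units of the state.
- get_obs(): the state, without advancing time (a new reading comes with each control period).
- camera(name): name is "scene" or "side" or "wrist"; returns the picture (480x640x3 uint8, red, green, blue); there is no depth.
- camera_params(name): a dict with "mtx" (3x3 intrinsics, pixels), "R" (3x3) and "t" (3): a world point X has camera coordinates R X + t. Camera axes: x right, y down, z forward; pixel columns grow to the right and rows downward; lengths in m; the calibration is good to about 2 mm. A picture is of the moment at which its call begins: read the wrist's pose just before it. camera_params takes no time and is no camera call; for the wrist camera it gives the pose at the moment of the call.
- hand_in(): hands the job in; it is judged then, once.
The state is a dict: "clock": time; "joint_pos": joint angles; "joint_velocities": joint speeds; "tau": joint torques, N m; "position": TCP position; "ee_rot": TCP orientation; "ft_force": force on the tool from outside, world axes, zero at the start; "torque": the same for the moment, N m; "grip_width": opening from 0.0 (shut) to 1.0 (fully open); "grasp_force": force on a finger pad.
Only numpy, scipy, OpenCV 4.12 (cv2) and the standard library are available. Lean on these libraries where they do the work, as an engineer would, in place of code of your own. Each camera call takes 0.05 s, during which the arm holds its last target. There are 200 camera calls.

## Working session

There is one attempt and no reset: what is moved stays moved. The work goes in short steps, Python scripts to look and compute and a tool call to move; the robot and the scene stay as the last step left them, time stands still between calls to the robot, and variables do not carry over. Pictures are saved under pics/ and viewed, at most 10 in all, crops included, and the job is handed in when it is done.

Besides the shell and the picture viewer there is one more tool, called after "Request:" by a JSON object that holds its "method" and its "body". carry_out: Moves the arm, as the interface text tells. Its arguments: {"type":"object","properties":{"commands":{"type":"array"},"hand":{"type":"number"},"force":{"type":"number"}},"required":["commands"]}

```bash
mkdir -p pics
python3 - <<'E'
from workcell import *
import cv2,numpy as np
o=get_obs();print(o)
for n in("scene","side"):
    im=camera(n);cv2.imwrite(f"pics/{n}0.png",im[:,:,::-1]);p=camera_params(n);print(n,p)
E
```

```text
{'clock': 0.0, 'joint_pos': array([-1.18060743,  0.33286996, -0.06465239,  1.46095831,  0.02160328,
        1.34990533, -0.0884766 ]), 'joint_velocities': array([-0.00107121,  0.00104225, -0.00101265,  0.00098966, -0.00188284,
       -0.00298708, -0.00097881]), 'tau': array([ 1.16379790e-03, -6.25450444e+01,  4.99126862e-02, -3.91584742e+01,
        1.62856607e-02,  1.02962033e-02,  2.93685912e-05]), 'position': array([0.25059098, 0.57209356, 0.19840894]), 'ee_rot': array([ 2.04931929e-01,  9.78775961e-01, -7.15171632e-04, -1.05380762e-04]), 'ft_force': array([0.18136491, 0.18091113, 0.19330056]), 'torque': array([-0.00073144,  0.03234936, -0.02849505]), 'grasp_force': 0.0, 'grip_width': 0.9989355106687473}
scene {'mtx': array([[496.67795915,   0.        , 315.38628958],
       [  0.        , 496.67795915, 248.66271783],
       [  0.        ,   0.        ,   1.        ]]), 'R': array([[ 0.89100463, -0.4537238 ,  0.01566744],
       [-0.32888129, -0.66886476, -0.6666761 ],
       [ 0.31296621,  0.58885876, -0.74518287]]), 't': array([-0.6343463 ,  0.01458883,  1.04902781])}
side {'mtx': array([[587.89831972,   0.        , 321.34480607],
       [  0.        , 587.89831972, 245.15905021],
       [  0.        ,   0.        ,   1.        ]]), 'R': array([[ 9.99984713e-01,  3.15160802e-03,  4.54317075e-03],
       [ 5.49701407e-03, -4.78001236e-01, -8.78341961e-01],
       [-5.96548339e-04,  8.78353508e-01, -4.78011254e-01]]), 't': array([-0.53609671, -0.08945031,  1.41509245])}
```

View pics/scene0.png

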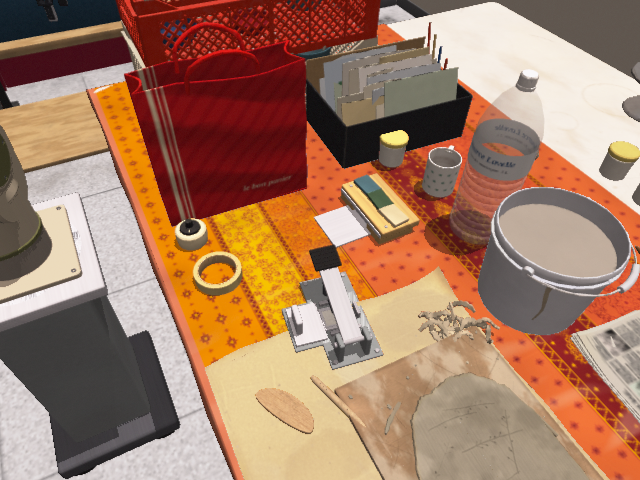

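View pics/side0.png

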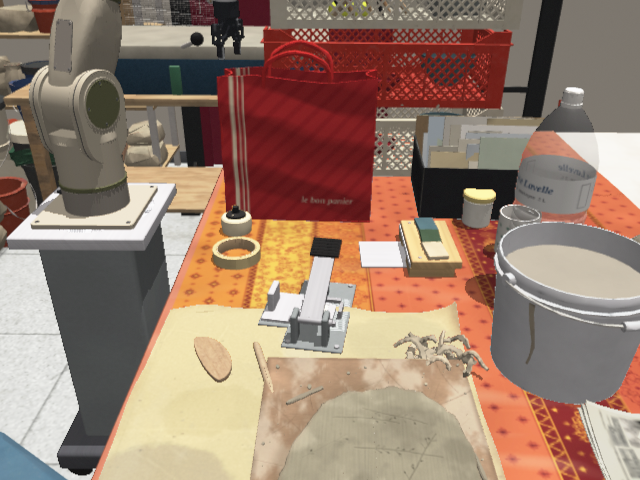

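The scene view shows the press at about (335,315), tread (325,257), shelf (378,207) with its white landing (342,226), tape (217,272) and timer (191,234). In the side view they are at (315,315), (326,247), (430,247) and (380,254). A red bag stands between the gripper and the work. I'll enlarge both views.

Run:
```python
import cv2
a=cv2.imread("pics/scene0.png")[165:375,270:430];b=cv2.imread("pics/side0.png")[205:360,250:470]
cv2.imwrite("pics/a.png",cv2.resize(a[:90,:],None,fx=5,fy=5,interpolation=2))
cv2.imwrite("pics/c1.png",cv2.resize(a[75:195,10:130],None,fx=5,fy=5,interpolation=2))
cv2.imwrite("pics/c2.png",cv2.resize(b,None,fx=3.6,fy=3.6,interpolation=2))
```

```text
(no output)
```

View pics/c1.png

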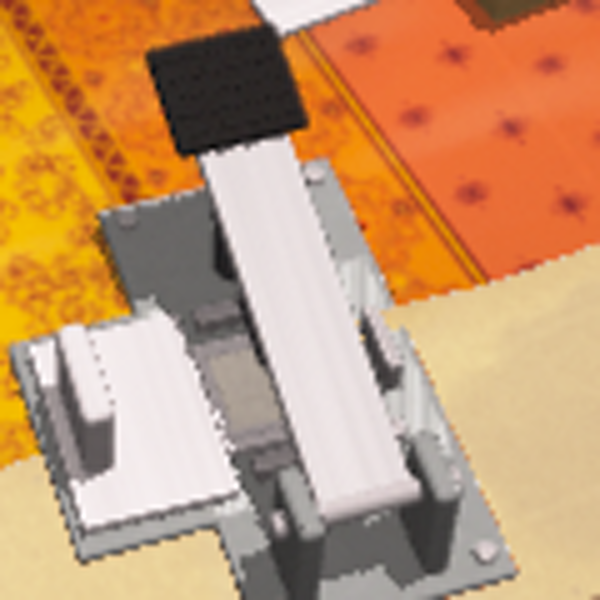

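View pics/c2.png

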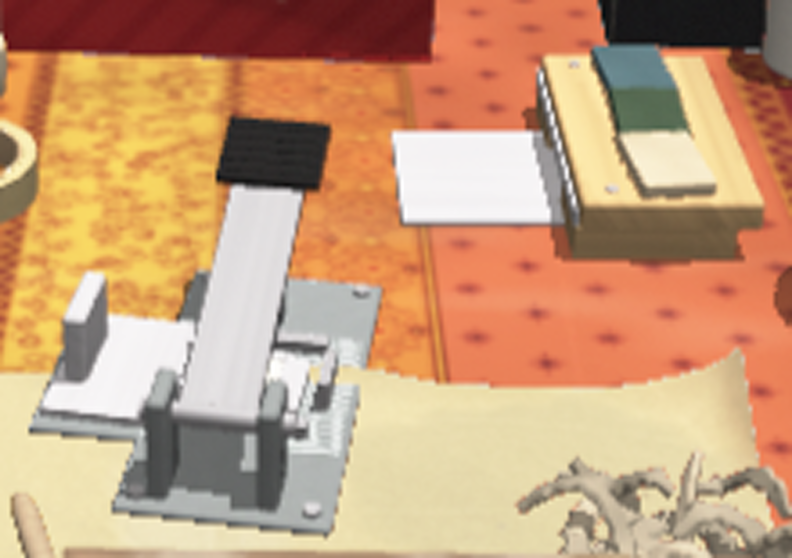

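View pics/a.png

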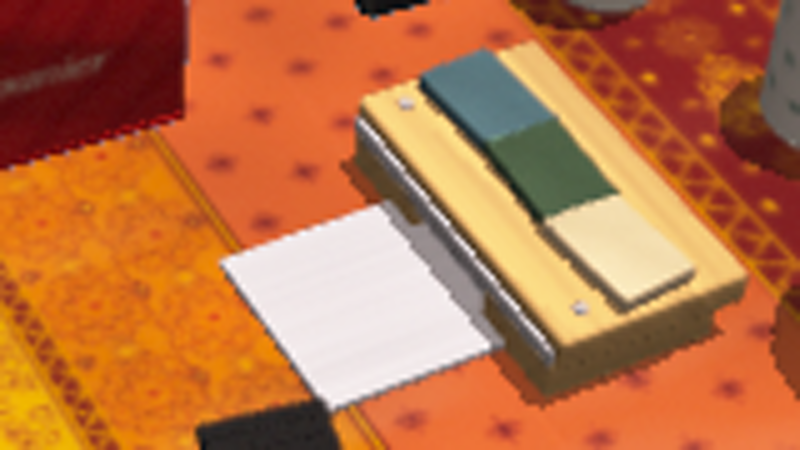

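Close views: tread corners, tab top, base and landing corners, and the shelf landing and board corners are all readable in both. Next: triangulate and fit the frames.

```bash
cat > h.py <<'E'
import numpy as np
from scipy.optimize import least_squares
from workcell import *
P={n:camera_params(n) for n in("scene","side")}
def proj(p,X):
    c=np.atleast_2d(X)@p["R"].T+p["t"];q=c@p["mtx"].T;return q[:,:2]/q[:,2:]
def tri(s,d,ps=None):
    ps=ps or(P["scene"],P["side"])
    r=least_squares(lambda X:np.r_[proj(ps[0],X)[0]-s,proj(ps[1],X)[0]-d],[.5,0.1,.05]);return r.x,np.sqrt(2*r.cost)
O={"c1":("scene",280,240,5),"a":("scene",270,165,5),"c2":("side",250,205,3.6)}
def px(k,u,v):
    n,x,y,s=O[k];return n,np.array([x+(u+.5)/s-.5,y+(v+.5)/s-.5])
def T(p,X):
    c,s=np.cos(p[2]),np.sin(p[2]);X=np.atleast_2d(X)
    return np.c_[p[0]+c*X[:,0]-s*X[:,1],p[1]+s*X[:,0]+c*X[:,1],X[:,2]+(p[3] if len(p)>3 else 0)]
def fit(obs,x0):
    def f(p):return np.concatenate([proj(P[px(k,u,v)[0]],T(p,np.array(X)/1e3))[0]-px(k,u,v)[1] for k,u,v,X in obs])
    r=least_squares(f,x0,loss="soft_l1");return r.x,f(r.x).reshape(-1,2)
E
python3 - <<'E'
from h import *
np.set_printoptions(precision=3,suppress=True)
t=lambda k,a,b,c,d:tri(px(k,a,b)[1],px("c2",c,d)[1])
tr=[t("c1",*q) for q in[(148,55,230,118),(272,28,330,126),(307,125,318,189),(183,155,218,180)]]
print("tread",*tr,np.mean([x[0] for x in tr],0))
tb=[t("c1",*q) for q in[(58,330,82,280),(78,324,104,273),(113,408,90,318),(90,418,65,318)]]
print("tab",*tb,np.mean([x[0] for x in tb],0))
for n,q in dict(bagRtop=((306,48),(377,72)),bagRbot=((306,187),(371,220)),bagLtop=((127,73),(219,75)),bagLbot=((170,222),(226,218)),tape=((217,272),(236,253)),timertop=((191,226),(236,212)),handle=((205,28),(300,45)),boxtopL=((308,78),(415,150))).items():print(n,tri(*q))
press=[("c1",100,213,(-50,102.5,6)),("c1",325,160,(50,102.5,6)),("c1",517,570,(50,-102.5,6)),("c1",12,347,(-102,50,6)),("c1",82,553,(-102,-50,6)),
("c2",382,288,(50,102.5,6)),("c2",115,506,(-50,-102.5,6)),("c2",330,525,(50,-102.5,6)),("c2",30,430,(-102,-50,6))]
for z in(0,1):
  r=fit(press,[.4,.1,0.]+[0.]*z);print("press",r[0],r[1].tolist() if z else '')
sh=[("a",220,262,(-90,52,5)),("a",332,410,(-90,-52,5)),("a",530,42,(98,90,38)),("a",747,270,(98,-90,38)),("a",360,103,(0,90,38)),
("c2",392,131,(-90,52,5)),("c2",402,223,(-90,-52,5)),("c2",544,55,(0,90,38)),("c2",710,55,(98,90,38)),("c2",762,208,(98,-90,38)),("c2",577,208,(0,-90,38))]
for z in(0,1):
  r=fit(sh,[.6,.2,0.]+[0.]*z);print("shelf",r[0],r[1].tolist() if z else '')
E
```

```text
tread (array([ 0.522, -0.344,  0.104]), np.float64(0.3026240417758631)) (array([ 0.572, -0.351,  0.103]), np.float64(0.8484053258875186)) (array([ 0.566, -0.39 ,  0.09 ]), np.float64(0.2804573488714398)) (array([ 0.517, -0.383,  0.091]), np.float64(0.19612238378362926)) [ 0.544 -0.367  0.097]
tab (array([ 0.452, -0.408,  0.05 ]), np.float64(1.0928875533591462)) (array([ 0.461, -0.41 ,  0.053]), np.float64(0.7797980707453386)) (array([ 0.457, -0.448,  0.052]), np.float64(0.8192187305376495)) (array([ 0.447, -0.45 ,  0.054]), np.float64(0.017615328368101285)) [ 0.454 -0.429  0.052]
bagRtop (array([ 0.651, -0.063,  0.341]), np.float64(3.02752765505099))
bagRbot (array([ 0.648, -0.08 ,  0.009]), np.float64(1.6251846147966487))
bagLtop (array([0.32 , 0.027, 0.318]), np.float64(7.219529465633906))
bagLbot (array([ 0.317, -0.051,  0.002]), np.float64(2.1339676259833995))
tape (array([ 0.364, -0.243,  0.015]), np.float64(0.19345028773757966))
timertop (array([ 0.351, -0.133,  0.054]), np.float64(0.37000587546105695))
handle (array([0.488, 0.038, 0.373]), np.float64(0.23869517205298532))
boxt
[... 362 characters left out ...]
590179, -0.38448709053136554], [-0.8660782740184914, 1.2134300280824277], [1.3681392013246523, 2.4971119277443563], [-0.526423188311071, -0.12856002684355872]]
shelf [ 0.707 -0.227 -0.005] 
shelf [ 0.706 -0.23  -0.005  0.002] [[-0.1416811455782181, -0.8301519197392793], [-0.9607681667974362, 0.06282139879178317], [1.2367579898452732, -0.7473666274500488], [1.025661833242907, 1.5635499145184895], [-0.710835545585951, -1.2581405080429136], [0.13943029443123578, 0.615496682579078], [-0.1259250086521888, -0.10145353711163807], [-0.787195989563827, 0.30915334637120395], [-1.5649543406317434, 0.652786807744377], [0.8339172792852878, 0.08307563671695561], [0.44870102435487524, -0.3270586543495142]]
```

Run:
```python
from h import *
np.set_printoptions(precision=3,suppress=True)
p=P["side"];C=-p["R"].T@p["t"]
for n,(u,v) in dict(crateTL=(265,30),crateBR=(503,107),crateTR=(512,30),whiteTL=(272,0),white_R=(545,20),handletop=(305,40)).items():
    d=p["R"].T@np.linalg.inv(p["mtx"])@np.array([u,v,1])
    for y in(-.02,.06,.2,.3,.4,.5):
        X=C+d*(y-C[1])/d[1];print(n,X,proj(P["scene"],X)[0])
print(C,proj(P["side"],get_obs()["position"]))
```

```text
crateTL [ 0.419 -0.02   0.412] [173.992  27.014]
crateTL [0.412 0.06  0.4  ] [158.865  16.62 ]
crateTL [0.399 0.2   0.379] [136.264   1.09 ]
crateTL [0.389 0.3   0.364] [122.534  -8.344]
crateTL [0.38  0.4   0.349] [110.416 -16.671]
crateTL [0.371 0.5   0.334] [ 99.641 -24.075]
crateBR [ 0.929 -0.02   0.256] [405.511  52.955]
crateBR [0.954 0.06  0.234] [394.221  45.101]
crateBR [0.997 0.2   0.196] [377.362  33.373]
crateBR [1.028 0.3   0.169] [367.127  26.253]
crateBR [1.059 0.4   0.141] [358.096  19.971]
crateBR [1.09  0.5   0.114] [350.069  14.387]
crateTR [ 0.923 -0.02   0.414] [414.833 -20.761]
crateTR [0.948 0.06  0.403] [402.219 -29.601]
crateTR [0.99  0.2   0.382] [383.379 -42.803]
crateTR [1.021 0.3   0.367] [371.939 -50.82 ]
crateTR [1.051 0.4   0.353] [361.843 -57.895]
crateTR [1.082 0.5   0.338] [352.869 -64.184]
whiteTL [ 0.436 -0.02   0.469] [176.892  -9.119]
whiteTL [0.429 0.06  0.46 ] [161.082 -20.02 ]
whiteTL [0.418 0.2   0.446] [137.458 -36.31 ]
whiteTL [0.41  0.3   0.435] [123.106 -46.206]
whiteTL [0.402 0.4   0.425] [110.438 -54.941]
whiteTL [0.394 0.5   0.415] [ 99.172 -62.709]
white_R [ 0.987 -0.02   0.434] [441.999 -35.835]
white_R [1.015 0.06  0.423] [429.473 -44.641]
white_R [1.065 0.2   0.405] [410.765 -57.792]
white_R [1.1   0.3   0.392] [399.404 -65.778]
white_R [1.136 0.4   0.379] [389.38  -72.825]
white_R [1.172 0.5   0.365] [380.468 -79.089]
handletop [ 0.501 -0.02   0.393] [220.085  29.045]
handletop [0.498 0.06  0.38 ] [205.668  19.112]
handletop [0.494 0.2   0.357] [184.13    4.272]
handletop [0.491 0.3   0.34 ] [171.047  -4.742]
handletop [0.489 0.4   0.324] [159.501 -12.697]
handletop [0.486 0.5   0.307] [149.235 -19.771]
[ 0.537 -1.284  0.6  ] [[230.12   72.302]]
```

Request:
{"method": "carry_out", "body": {"commands": [[[0,0,-0.95,0,0,0],[0,0,-0.95,0,0,0],[0,0,-0.95,0,0,0],[0,0,-0.95,0,0,0],[0,0,-0.95,0,0,0],[0,0,-0.95,0,0,0],[0,0,-0.95,0,0,0],[0,0,-0.95,0,0,0],[-0.46,-0.75,0,0,0,0],[-0.46,-0.75,0,0,0,0],[-0.46,-0.75,0,0,0,0],[-0.46,-0.75,0,0,0,0],[-0.46,-0.75,0,0,0,0],[-0.46,-0.75,0,0,0,0],[0,0,0,0,0,0]]]}}

```text
clock: 1.35
position: [0.2818, 0.3575, 0.5055]
ee_rot: [0.208, 0.978, 0.002, 0.001]
ft_force: [0.3, -0.6, 0.7]
grip_width: 0.999
grasp_force: 0.0
```

Request:
{"method": "carry_out", "body": {"commands": [[[-0.64,-0.58,0,0,0,0],[-0.64,-0.58,0,0,0,0],[-0.64,-0.58,0,0,0,0],[-0.64,-0.58,0,0,0,0],[-0.64,-0.58,0,0,0,0],[-0.64,-0.58,0,0,0,0],[-0.64,-0.58,0,0,0,0],[-0.45,-0.62,0,0,0,0],[-0.45,-0.62,0,0,0,0],[-0.45,-0.62,0,0,0,0],[-0.45,-0.62,0,0,0,0],[-0.45,-0.62,0,0,0,0],[-0.45,-0.62,0,0,0,0],[0,0,0,0,0,0]]]}}

```text
clock: 2.52
position: [0.4179, -0.0429, 0.5034]
ee_rot: [0.209, 0.978, 0.0, 0.0]
ft_force: [-0.0, -0.6, 0.4]
grip_width: 0.995
grasp_force: 0.0
```

Request:
{"method": "carry_out", "body": {"commands": [[[-0.56,-0.75,0,0,0,0],[-0.56,-0.75,0,0,0,0],[-0.56,-0.75,0,0,0,0],[-0.56,-0.75,0,0,0,0],[-0.56,-0.75,0,0,0,0],[-0.56,-0.75,0,0,0,0],[0,0,0,0,0,0],[0,0,0,0,0,0]]], "hand": 1}}

```text
clock: 3.18
position: [0.4683, -0.2581, 0.5017]
ee_rot: [0.208, 0.978, -0.001, -0.002]
ft_force: [0.9, 1.0, -0.1]
grip_width: -0.002
grasp_force: 0.0
```

```bash
python3 -c "
from workcell import *
print(get_obs())"
```

```text
{'clock': 3.1833, 'joint_pos': array([-0.32115212,  0.2233786 ,  0.98317531,  1.06928597, -0.19528633,
        1.94267961,  1.73085243]), 'joint_velocities': array([-0.07424137, -0.06507951, -0.04182244,  0.00681825,  0.01749381,
        0.0046618 , -0.03342638]), 'tau': array([  3.13914299, -34.8028779 ,   8.26494187, -36.33684039,
        -0.16431777,  -0.14922435,   0.68577843]), 'position': array([ 0.46833143, -0.2581145 ,  0.50172809]), 'ee_rot': array([ 0.20794602,  0.97813801, -0.00118755, -0.00175386]), 'ft_force': array([ 0.94982442,  0.97861808, -0.06249181]), 'torque': array([ 0.04656846, -0.02078006,  0.04684856]), 'grasp_force': 0.0, 'grip_width': -0.0022864762772308155}
```

Request:
{"method": "carry_out", "body": {"commands": [[[0,0,0,0,0,0.96],[0,0,0,0,0,0.96],[0,0,0,0,0,0.96],[0,0,0,0,0,0.96],[0,0,0,0,0,0.96],[0,0,0,0,0,0.96],[0,0,0,0,0,0.96],[0,0,0,0,0,0.96],[0,0,0,0,0,0.96],[0,0,0,0,0,0.96],[0,0,0,0,0,0.96],[0,0,0,0,0,0.96],[0,0,0,0,0,0.96],[0,0,0,0,0,0],[0,0,0,0,0,0],[0,0,0,0,0,0]]]}}

```text
clock: 4.52
position: [0.4689, -0.2549, 0.5033]
ee_rot: [0.756, 0.654, 0.0, -0.0]
ft_force: [-0.0, 0.0, -0.2]
grip_width: 0.002
grasp_force: 0.0
```

Run:
```python
from workcell import *
import cv2
o=get_obs();p=camera_params("wrist");cv2.imwrite("pics/w1.png",camera("wrist")[:,:,::-1])
print(o["joint_pos"],o["position"],o["ee_rot"],p)
import pickle;pickle.dump(p,open("w1.pkl","wb"))
```

```text
[-0.45481671  0.28206411  1.2238995   1.07454231 -0.28720138  1.95426291
  0.5019369 ] [ 0.46894687 -0.25491687  0.50332376] [ 7.56152755e-01  6.54394965e-01  4.76082518e-04 -1.20363902e-04] {'mtx': array([[345.49222231,   0.        , 312.17717242],
       [  0.        , 345.49222231, 238.8123772 ],
       [  0.        ,   0.        ,   1.        ]]), 'R': array([[ 9.89473383e-01, -1.44714976e-01, -1.10661319e-06],
       [-1.37874701e-01, -9.42706045e-01,  3.03802371e-01],
       [-4.39657960e-02, -3.00604207e-01, -9.52735073e-01]]), 't': array([-0.50052764, -0.30763095,  0.61375565])}
```

View pics/w1.png

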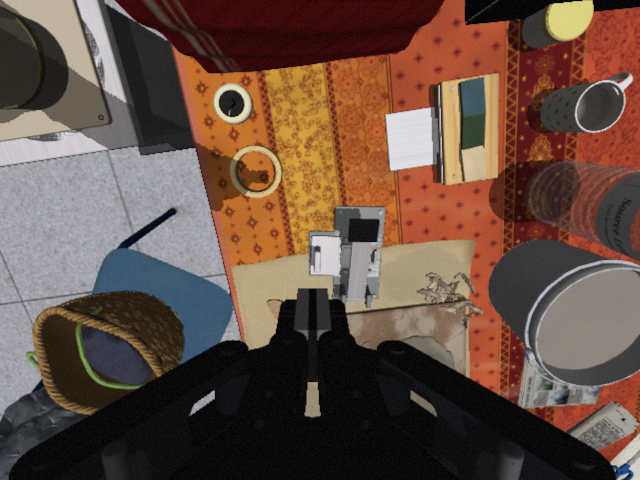

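Run:
```python
from h import *
import pickle,cv2
np.set_printoptions(precision=1,suppress=True)
p=pickle.load(open("w1.pkl","rb"))
a=np.array([.538,-.44,-.157]);b=np.array([.706,-.229,-.005])
print("tread,tab",proj(p,[[.544,-.367,.097],[.454,-.429,.052]]))
print("base",proj(p,T(a,np.array([[-50,102.5,6],[50,102.5,6],[-102,50,6],[-102,-50,6]])/1e3)))
print("shelf",proj(p,T(b,np.array([[-90,52,5],[-90,-52,5],[0,90,38],[98,90,38],[98,-90,38],[0,-90,38]])/1e3)))
im=cv2.imread("pics/w1.png");cv2.imwrite("pics/w1c.png",np.hstack([cv2.resize(im[195:310,300:395],None,fx=4.2,fy=4.2,interpolation=2),cv2.resize(im[70:190,380:505],None,fx=4.025,fy=4.025,interpolation=2)[:483]])[:, :800+200])
x=cv2.imread("pics/w1c.png");print(x.shape)
for i in(x,):cv2.imwrite("pics/w1c.png",cv2.resize(x,None,fx=.85,fy=.85))
```

```text
tread,tab [[363.8 234.7]
 [317.7 264.5]]
base [[335.7 206.8]
 [386.1 207.4]
 [309.3 231.9]
 [308.8 277.2]]
shelf [[385.5 116.6]
 [389.6 173.2]
 [440.6  84.7]
 [498.9  75.9]
 [496.7 181.6]
 [443.3 189. ]]
(483, 902, 3)
```

View pics/w1c.png

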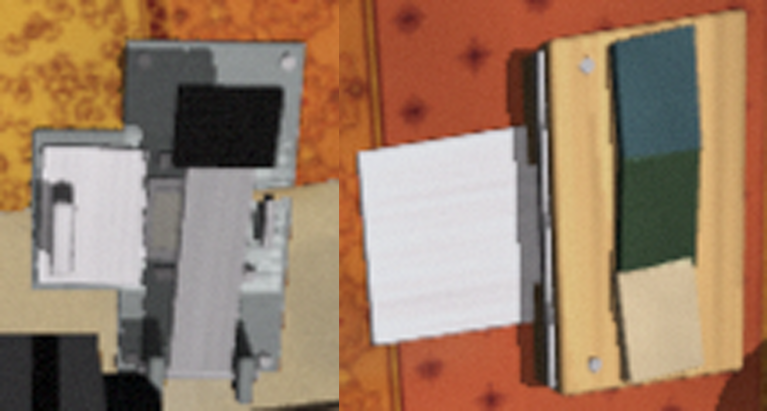

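```bash
cat >> h.py <<'E'
import pickle,os
P["w1"]=pickle.load(open("w1.pkl","rb"))
O["wl"]=("w1",300,195,3.57);O["wr"]=("w1",380-339/3.421,70,3.421)
E
python3 - <<'E'
from h import *
np.set_printoptions(precision=4,suppress=True)
press=[("c1",100,213,(-50,102.5,6)),("c1",325,160,(50,102.5,6)),("c1",517,570,(50,-102.5,6)),("c1",12,347,(-102,50,6)),("c1",82,553,(-102,-50,6)),
("c2",382,288,(50,102.5,6)),("c2",115,506,(-50,-102.5,6)),("c2",330,525,(50,-102.5,6)),("c2",30,430,(-102,-50,6)),
("wl",33,130,(-102,50,6)),("wl",33,288,(-102,-50,6)),("wl",125,42,(-50,102.5,6)),("wl",305,42,(50,102.5,6))]
r=fit(press,[.54,-.44,-.15]);print(r[0],r[1][9:])
sh=[("a",220,262,(-90,52,5)),("a",332,410,(-90,-52,5)),("a",530,42,(98,90,38)),("a",747,270,(98,-90,38)),
("c2",392,131,(-90,52,5)),("c2",402,223,(-90,-52,5)),("c2",544,55,(0,90,38)),("c2",710,55,(98,90,38)),("c2",762,208,(98,-90,38)),("c2",577,208,(0,-90,38)),
("wr",358,152,(-90,52,5)),("wr",375,343,(-90,-52,5)),("wr",745,12,(98,90,38)),("wr",742,367,(98,-90,38)),("wr",548,40,(0,90,38)),("wr",560,390,(0,-90,38))]
r=fit(sh,[.7,-.22,0]);print(r[0],r[1])
for s in("scene","side","w1"):
  ss=[q for q in sh if O[q[0]][0]==s];print(s,fit(ss,[.7,-.22,0])[0])
E
```

```text
[ 0.5379 -0.4389 -0.1554] [[ 0.1883  0.4543]
 [-0.1628  1.514 ]
 [ 0.8398 -0.0353]
 [ 0.8176  0.4674]]
[ 0.707  -0.2244  0.0002] [[-0.9718 -1.6912]
 [-1.7306 -1.0733]
 [-0.1039 -1.5812]
 [-0.3311  0.2697]
 [ 0.2822  0.3811]
 [ 0.2775 -0.4786]
 [-0.9493  0.0855]
 [-1.9926  0.3277]
 [ 0.7182 -0.5383]
 [ 0.6788 -0.8161]
 [ 0.5295  0.07  ]
 [-0.0661  1.0376]
 [ 0.9152 -0.6453]
 [ 0.0517  1.798 ]
 [ 0.0409  0.3593]
 [-0.2607  2.7734]]
scene [ 0.7072 -0.2277  0.0181]
side [ 0.7072 -0.2254 -0.0179]
w1 [ 0.7067 -0.223   0.0061]
```

Request:
{"method": "carry_out", "body": {"commands": [[[-0.61,0.58,0,0,0,0],[-0.61,0.58,0,0,0,0],[-0.61,0.58,0,0,0,0],[-0.61,0.58,0,0,0,0],[0,0,0.9,0,0,0],[0,0,0.9,0,0,0],[0,0,0.9,0,0,0],[0,0,0.9,0,0,0],[0,0,0.9,0,0,0],[0,0,0.9,0,0,0],[0,0,0.9,0,0,0],[0,0,0.9,0,0,0],[0,0,0.9,0,0,0],[0,0,0.9,0,0,0],[0,0,0,0,0,0],[0,0,0,0,0,0],[0,0,0,0,0,0]]]}}

```text
clock: 5.98
position: [0.5326, -0.3441, 0.1481]
ee_rot: [0.758, 0.652, -0.001, 0.003]
ft_force: [-0.2, -0.3, 1.8]
grip_width: 0.0
grasp_force: 0.0
```

Run:
```python
from workcell import *
import cv2,numpy as np
o=get_obs();print(o["joint_pos"],o["position"],o["ee_rot"])
a=camera("scene")[100:400,0:420];b=camera("side")[0:300,20:440]
cv2.imwrite("pics/s2.png",np.vstack([a,b])[:,:,::-1])
```

```text
[-0.19673297  0.53225266  0.97025283  1.54904742 -0.44758506  1.29398667
  0.68112941] [ 0.53258308 -0.34412648  0.14806744] [ 0.75789066  0.65237504 -0.00087204  0.00279241]
```

View pics/s2.png

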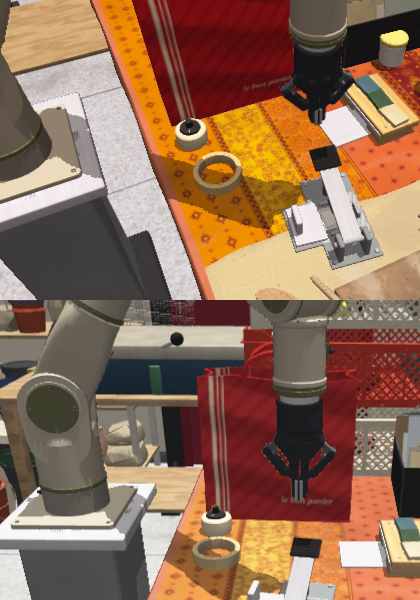

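The scene and side views show the gripper about 5 cm over the tread, with the elbow well above the bag. A small correction, then press.

Request:
{"method": "carry_out", "body": {"commands": [[[-0.28,0.2,0,0,0,0],[-0.27,0.2,0,0,0,0],[0,0,0,0,0,0],[0,0,0.25,0,0,0],[0,0,0.25,0,0,0],[0,0,0.25,0,0,0],[0,0,0.25,0,0,0],[0,0,0.25,0,0,0],[0,0,0.25,0,0,0],[0,0,0.25,0,0,0],[0,0,0,0,0,0],[0,0,0,0,0,0]]]}}

```text
clock: 7.08
position: [0.544, -0.3678, 0.0752]
ee_rot: [0.758, 0.652, -0.001, 0.001]
ft_force: [0.3, 0.5, 0.6]
grip_width: 0.003
grasp_force: 0.0
```

Run:
```python
from workcell import *
import cv2,numpy as np
o=get_obs();print(o["ft_force"],o["tau"],o["position"])
im=camera("side");cv2.imwrite("pics/s3.png",cv2.resize(im[180:340,240:440,::-1],None,fx=4,fy=3.7,interpolation=2))
```

```text
[0.25310306 0.46719772 0.60224251] [-8.89514736e-02 -6.03609467e+01  1.94468486e+01 -3.14182127e+01
 -3.96048627e-02 -1.12292741e-01  4.27233812e-02] [ 0.54400711 -0.36776491  0.07522306]
```

View pics/s3.png

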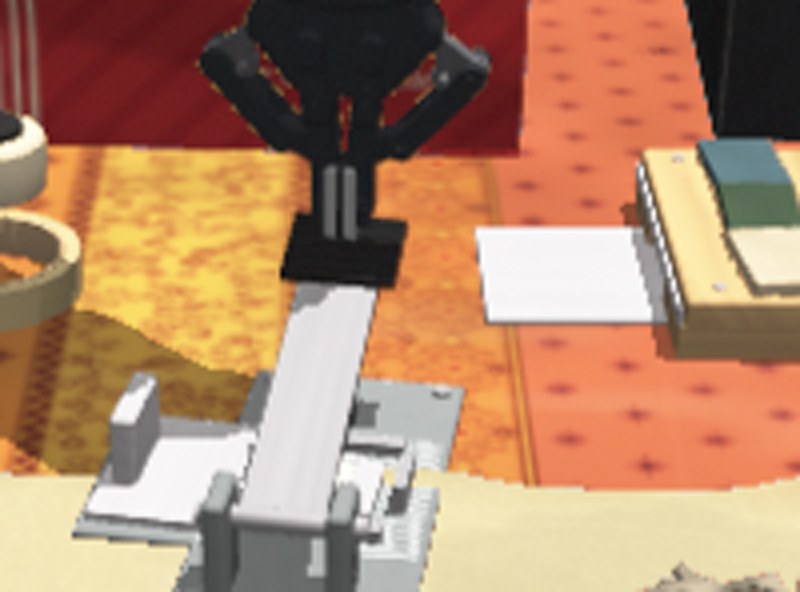

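Run:
```python
from h import *
import cv2
o=get_obs();X=o["position"]
q=proj(P["side"],[X,X+[0,0,.022],[.544,-.366,.097],[.545,-.363,.076]]);print(q,"crop",(q-[240,180])*[4,3.7])
im=camera("side").astype(int)
m=(im.max(2)<45);m[:233]=0;m[265:]=0;m[:,:305]=0;m[:,350:]=0
a=cv2.cvtColor(cv2.imread("pics/side0.png"),cv2.COLOR_BGR2RGB).astype(int);m0=(a.max(2)<45);m0[:233]=0;m0[265:]=0;m0[:,:305]=0;m0[:,350:]=0
for k in(m0,m):
  r=np.nonzero(k);print(r[0].max(),r[1].min(),r[1].max(),np.sum(k,1)[:32])
```

```text
[[325.47506394 257.84939832]
 [325.57289012 247.10254259]
 [325.37794716 247.0061794 ]
 [325.83684619 256.42549095]] crop [[341.90025577 288.04277377]
 [342.29156047 248.27940757]
 [341.51178863 247.92286379]
 [343.34738477 282.77431651]]
256 310 340 [0 0 0 0 0 0 0 0 0 0 0 0 0 0 0 0 0 0 0 0 0 0 0 0 0 0 0 0 0 0 0 0]
256 310 340 [0 0 0 0 0 0 0 0 0 0 0 0 0 0 0 0 0 0 0 0 0 0 0 0 0 0 0 0 0 0 0 0]
```

Run:
```python
from h import *
import cv2
print(proj(P["side"],[.5326,-.3441,.1481]),proj(P["scene"],[.5326,-.3441,.1481]))
s=cv2.imread("pics/s2.png")
print("side col 298 rows",[(r-300,s[r,296:302].mean(1).astype(int).tolist()) for r in range(490,512,2)])
im=camera("side");print([(r,im[r,319:333:2].mean(1).astype(int).tolist()) for r in range(238,262,2)])
print("scene p",proj(P["scene"],get_obs()["position"]))
o=get_obs();print(o["clock"],o["position"])
```

```text
[[319.13457336 215.74278664]] [[314.64322999 232.62349952]]
side col 298 rows [(190, [98, 76, 30, 59, 100, 99]), (192, [97, 77, 32, 58, 100, 99]), (194, [99, 77, 31, 59, 101, 99]), (196, [98, 77, 29, 58, 101, 97]), (198, [97, 76, 31, 59, 101, 99]), (200, [90, 78, 58, 61, 88, 89]), (202, [77, 70, 77, 64, 73, 79]), (204, [46, 48, 49, 49, 50, 50]), (206, [52, 52, 53, 52, 51, 50]), (208, [56, 55, 57, 55, 53, 55]), (210, [57, 59, 57, 57, 57, 55])]
[(238, [28, 72, 95, 40, 100, 40, 28]), (240, [30, 71, 94, 40, 101, 50, 32]), (242, [27, 70, 92, 40, 98, 68, 46]), (244, [30, 27, 35, 28, 46, 46, 31]), (246, [25, 26, 26, 27, 27, 27, 26]), (248, [28, 28, 27, 28, 27, 27, 28]), (250, [28, 27, 27, 26, 27, 26, 26]), (252, [27, 26, 26, 27, 26, 28, 29]), (254, [25, 26, 26, 30, 32, 29, 29]), (256, [80, 64, 63, 47, 33, 20, 22]), (258, [135, 142, 188, 226, 223, 177, 173]), (260, [134, 184, 228, 226, 227, 226, 225])]
scene p [[325.45878208 264.84905125]]
7.2333 [ 0.54458997 -0.36826948  0.07648251]
```

Run:
```python
from h import *
import cv2
print(tri([317.5,223],[318.3,203]))
s=cv2.imread("pics/s2.png")[:300]
for r in range(106,130,2):print(r+100,s[r,306:330].mean(1).astype(int).tolist())
```

```text
(array([ 0.53255865, -0.35193888,  0.17773961]), np.float64(1.5469729057643757))
206 [22, 25, 24, 21, 21, 21, 24, 24, 18, 22, 23, 20, 19, 21, 22, 23, 23, 26, 23, 26, 59, 119, 124, 125]
208 [23, 22, 22, 22, 22, 22, 23, 25, 27, 23, 20, 24, 39, 74, 92, 21, 22, 22, 27, 57, 113, 122, 123, 124]
210 [106, 104, 39, 29, 23, 21, 23, 24, 23, 31, 75, 96, 30, 56, 92, 88, 63, 22, 24, 60, 121, 123, 124, 124]
212 [110, 107, 43, 24, 20, 24, 21, 26, 50, 80, 82, 78, 20, 43, 83, 79, 51, 22, 36, 93, 188, 235, 228, 233]
214 [114, 110, 43, 19, 20, 23, 20, 27, 52, 80, 82, 78, 22, 43, 83, 80, 55, 24, 55, 154, 236, 235, 235, 234]
216 [115, 113, 64, 23, 21, 22, 20, 32, 53, 80, 83, 79, 22, 44, 82, 80, 52, 29, 51, 152, 233, 234, 233, 233]
218 [112, 114, 117, 76, 25, 28, 27, 32, 52, 81, 83, 78, 22, 42, 82, 79, 49, 22, 70, 190, 233, 233, 233, 233]
220 [133, 134, 129, 111, 63, 22, 22, 27, 52, 81, 83, 78, 21, 42, 83, 91, 136, 142, 226, 235, 235, 234, 233, 233]
222 [118, 122, 123, 120, 112, 68, 24, 37, 60, 81, 82, 66, 25, 55, 83, 106, 210, 234, 233, 233, 234, 234, 234, 234]
224 [121, 120, 120, 122, 123, 121, 124, 120, 72, 81, 78, 61, 41, 104, 201, 226, 232, 235, 235, 235, 233, 232, 233, 233]
226 [118, 118, 123, 128, 125, 127, 127, 125, 124, 123, 124, 124, 116, 109, 140, 229, 234, 234, 234, 235, 235, 234, 235, 234]
228 [117, 118, 124, 124, 126, 123, 111, 114, 127, 125, 126, 126, 123, 125, 124, 110, 205, 238, 236, 236, 236, 236, 236, 236]
```

The calibration shows the visible fingertips about 27 mm above the reported TCP, so the tread hasn't been touched yet. I'll go on down by feel.

Request:
{"method": "carry_out", "body": {"commands": [[[0,0,0.15,0,0,0],[0,0,0.15,0,0,0],[0,0,0.15,0,0,0],[0,0,0.15,0,0,0],[0,0,0,0,0,0],[0,0,0,0,0,0]]]}}

```text
clock: 7.73
position: [0.5447, -0.3678, 0.0518]
ee_rot: [0.758, 0.652, -0.001, 0.002]
ft_force: [0.5, 2.1, 5.1]
grip_width: 0.0
grasp_force: 2.2
```

Request:
{"method": "carry_out", "body": {"commands": [[[0,0,0.15,0,0,0],[0,0,0.15,0,0,0],[0,0,0.15,0,0,0],[0,0,0.1,0,0,0],[0,0,0,0,0,0],[0,0,0,0,0,0]]]}}

```text
clock: 8.23
position: [0.5451, -0.3672, 0.0302]
ee_rot: [0.758, 0.652, -0.0, 0.001]
ft_force: [1.2, 5.4, 7.8]
grip_width: -0.002
grasp_force: 3.5
```

Request:
{"method": "carry_out", "body": {"commands": [[[0,0,0.1,0,0,0],[0,0,0.1,0,0,0],[0,0,0,0,0,0],[0,0,0,0,0,0],[0,0,0,0,0,0]]]}}

```text
clock: 8.65
position: [0.5453, -0.3672, 0.023]
ee_rot: [0.758, 0.652, -0.0, 0.002]
ft_force: [-0.9, 6.3, 12.3]
grip_width: 0.002
grasp_force: 5.8
```

Request:
{"method": "carry_out", "body": {"commands": [[[0,0,0.1,0,0,0],[0,0,0.1,0,0,0],[0,0,0,0,0,0],[0,0,0,0,0,0],[0,0,0,0,0,0]]]}}

```text
clock: 9.07
position: [0.5458, -0.3672, 0.021]
ee_rot: [0.758, 0.652, 0.002, 0.002]
ft_force: [-18.8, 26.6, 69.3]
grip_width: -0.004
grasp_force: 34.9
```

Treadle is on its stop at 69 N. Releasing, then going over the tab with the hand half open.

Request:
{"method": "carry_out", "body": {"commands": [[[0,0,-0.2,0,0,0],[0,0,-0.4,0,0,0],[0,0,-0.5,0,0,0],[0,0,-0.5,0,0,0],[0,0,-0.5,0,0,0],[0,0,-0.5,0,0,0],[0,0,-0.4,0,0,0],[-0.36,-0.41,0,0,0,0],[-0.36,-0.41,0,0,0,0],[-0.36,-0.41,0,0,0,0],[-0.36,-0.41,0,0,0,0],[-0.36,-0.41,0,0,0,0],[0,0,0,0,0,0],[0,0,0,0,0,0],[0,0,0,0,0,0]]], "hand": 0.0, "force": 60}}

```text
clock: 10.32
position: [0.4528, -0.4262, 0.1339]
ee_rot: [0.758, 0.652, -0.001, 0.002]
ft_force: [1.2, 0.7, 0.1]
grip_width: 0.502
grasp_force: 0.0
```

Run:
```python
from h import *
import cv2
o=get_obs();X=o["position"];print(o["joint_pos"],X,o["ee_rot"],o["grip_width"])
p=camera_params("wrist");w=camera("wrist");s=camera("scene");d=camera("side")
pickle.dump(p,open("w2.pkl","wb"))
print(proj(p,[[.454,-.4257,.05],[.4539+.022*.155,-.4257+.022*.988,.05],[.4539-.022*.155,-.4257-.022*.988,.05]]),"tip",proj(p,X+[0,0,.03]))
q=cv2.resize(w[150:400,180:480],None,fx=1.6,fy=1.6,interpolation=2)[:,:480]
r=cv2.resize(d[190:310,210:350],None,fx=2.25,fy=2.25,interpolation=2);t=cv2.resize(s[210:340,240:380],None,fx=2.25,fy=2.25,interpolation=2)
R=np.vstack([r,t]);R=R[:560];q=np.vstack([q,np.zeros((R.shape[0]-q.shape[0],q.shape[1],3),np.uint8)])
cv2.imwrite("pics/v4.png",np.hstack([q,R])[:,:800,::-1]);print(q.shape,R.shape)
```

```text
[-0.03808771  0.52122775  0.9795005   1.59868151 -0.44675263  1.26091108
  0.86740106] [ 0.45278747 -0.42624171  0.13392141] [ 0.75812806  0.65210287 -0.00108668  0.00158344] 0.5024217461475349
[[314.00792008 231.64524234]
 [314.05102557 203.99136384]
 [313.71993743 257.97960427]] tip [[312.97806378 303.32690081]]
(560, 480, 3) (560, 315, 3)
```

View pics/v4.png

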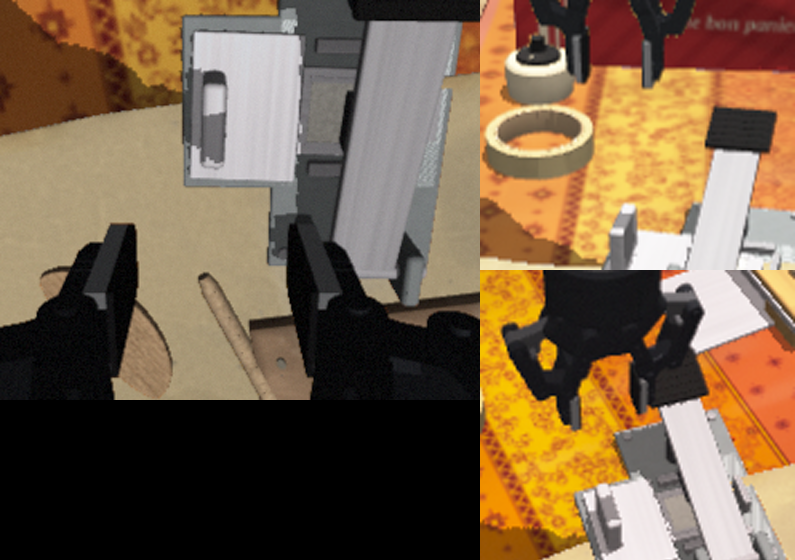

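The wrist view shows the tab top centred near image column 314, with the finger centre at 313, so the tool is lined up. Descending.

Request:
{"method": "carry_out", "body": {"commands": [[[0,0,0.4,0,0,0],[0,0,0.5,0,0,0],[0,0,0.5,0,0,0],[0,0,0.5,0,0,0],[0,0,0.4,0,0,0],[0,0,0.3,0,0,0],[0,0,0,0,0,0],[0,0,0,0,0,0]]]}}

```text
clock: 11.13
position: [0.4527, -0.4268, 0.03]
ee_rot: [0.758, 0.652, -0.001, 0.001]
ft_force: [0.9, -0.6, 1.3]
grip_width: 0.5
grasp_force: 0.0
```

Request:
{"method": "carry_out", "body": {"commands": [[[0,0,0.2,0,0,0],[0,0,0.2,0,0,0],[0,0,0.2,0,0,0],[0,0,0.2,0,0,0],[0,0,0,0,0,0],[0,0,0,0,0,0]]]}}

```text
clock: 11.63
position: [0.4522, -0.427, -0.0025]
ee_rot: [0.758, 0.652, -0.001, 0.001]
ft_force: [-0.3, -0.6, 0.3]
grip_width: 0.503
grasp_force: 0.0
```

Request:
{"method": "carry_out", "body": {"commands": [[[0,0,0.1,0,0,0],[0,0,0.1,0,0,0],[0,0,0,0,0,0],[0,0,0,0,0,0]]]}}

```text
clock: 11.97
position: [0.4524, -0.4271, -0.0101]
ee_rot: [0.758, 0.652, -0.001, 0.002]
ft_force: [-0.0, 0.5, -0.1]
grip_width: 0.501
grasp_force: 0.0
```

Request:
{"method": "carry_out", "body": {"commands": [[[0,0,0,0,0,0],[0,0,0,0,0,0],[0,0,0,0,0,0],[0,0,0,0,0,0],[0,0,0,0,0,0],[0,0,0,0,0,0],[0,0,0,0,0,0],[0,0,0,0,0,0]]], "hand": 1, "force": 60}}

```text
clock: 12.63
position: [0.4527, -0.4274, -0.0096]
ee_rot: [0.758, 0.652, -0.001, 0.002]
ft_force: [-0.2, 0.4, 4.3]
grip_width: 0.129
grasp_force: 59.2
```

Request:
{"method": "carry_out", "body": {"commands": [[[0,0,-0.05,0,0,0],[0,-0.15,0,0,0,0],[0,-0.3,0,0,0,0],[0,-0.35,0,0,0,0],[0,-0.35,0,0,0,0],[0,-0.35,0,0,0,0],[0,-0.35,0,0,0,0],[0,-0.35,0,0,0,0],[0,-0.3,0,0,0,0],[0,-0.2,0,0,0,0],[0,0,0,0,0,0],[0,0,0,0,0,0]]]}}

```text
clock: 13.63
position: [0.346, -0.4109, -0.008]
ee_rot: [0.758, 0.652, -0.001, 0.002]
ft_force: [0.2, -0.8, -1.0]
grip_width: 0.131
grasp_force: 58.5
```

Request:
{"method": "carry_out", "body": {"commands": [[[0,0,-0.3,0,0,0],[0,0,-0.5,0,0,0],[0,0,-0.5,0,0,0],[0,0,-0.5,0,0,0],[0,0,-0.5,0,0,0],[0,0,-0.5,0,0,0],[0,0,-0.4,0,0,0],[0,0,0,0,0,-0.48],[0,0,0,0,0,-0.48],[0,0,0,0,0,-0.47],[0,0,0,0,0,0],[0,0,0,0,0,0]]]}}

```text
clock: 14.63
position: [0.3462, -0.4106, 0.1206]
ee_rot: [0.708, 0.707, -0.001, 0.002]
ft_force: [-0.0, 0.2, -1.3]
grip_width: 0.131
grasp_force: 58.6
```

Request:
{"method": "carry_out", "body": {"commands": [[[0.2,0.25,0,0,0,0],[0.45,0.57,0,0,0,0],[0.5,0.64,0,0,0,0],[0.5,0.64,0,0,0,0],[0.5,0.64,0,0,0,0],[0.5,0.64,0,0,0,0],[0.5,0.64,0,0,0,0],[0.5,0.64,0,0,0,0],[0.45,0.57,0,0,0,0],[0.3,0.38,0,0,0,0],[0,0,0,0,0,0],[0,0,0,0,0,0]]]}}

```text
clock: 15.63
position: [0.5713, -0.2327, 0.1189]
ee_rot: [0.707, 0.708, -0.002, 0.001]
ft_force: [-1.1, 0.1, -1.0]
grip_width: 0.13
grasp_force: 58.5
```

```bash
python3 -c "
from workcell import *
o=get_obs();print(o)"
```

```text
{'clock': 15.6333, 'joint_pos': array([-0.38443862,  0.50642183,  0.93066589,  1.62634342, -0.4218809 ,
        1.2239008 ,  0.63319553]), 'joint_velocities': array([ 0.02543445, -0.02278497,  0.03620763,  0.02842491,  0.01511003,
       -0.00443532,  0.01540434]), 'tau': array([-2.22648561e+00, -5.16852665e+01,  1.47422621e+01, -3.59339797e+01,
       -4.03514653e-01, -1.84173341e-02, -1.47376908e-01]), 'position': array([ 0.57130202, -0.23265309,  0.11888585]), 'ee_rot': array([ 0.70655437,  0.70765506, -0.00178622,  0.00143301]), 'ft_force': array([-1.13694225,  0.12548612, -0.98704201]), 'torque': array([-0.0282555 ,  0.10414601, -0.01990722]), 'grasp_force': 58.509968519210815, 'grip_width': 0.13017356122626525}
```

Request:
{"method": "carry_out", "body": {"commands": [[[0.08,0.15,0,0,0,0],[0.08,0.15,0,0,0,0],[0,0,0.3,0,0,0],[0,0,0.5,0,0,0],[0,0,0.5,0,0,0],[0,0,0.5,0,0,0],[0,0,0.5,0,0,0],[0,0,0.4,0,0,0],[0,0,0.2,0,0,0],[0,0,0,0,0,0],[0,0,0,0,0,0]]]}}

```text
clock: 16.55
position: [0.582, -0.229, 0.0033]
ee_rot: [0.708, 0.707, -0.001, 0.002]
ft_force: [-0.3, 0.5, -0.3]
grip_width: 0.129
grasp_force: 58.6
```

Request:
{"method": "carry_out", "body": {"commands": [[[0.03,0,0.1,0,0,0],[0.03,0,0.1,0,0,0],[0,0,0.08,0,0,0],[0,0,0.05,0,0,0],[0,0,0,0,0,0],[0,0,0,0,0,0]]]}}

```text
clock: 17.05
position: [0.5822, -0.2264, -0.0099]
ee_rot: [0.707, 0.707, -0.001, 0.002]
ft_force: [-0.1, 0.3, -0.8]
grip_width: 0.128
grasp_force: 58.6
```

Request:
{"method": "carry_out", "body": {"commands": [[[0,0.1,-0.02,0,0,0],[0,0.15,0,0,0,0],[0,0.15,0,0,0,0],[0,0.15,0,0,0,0],[0,0.15,0,0,0,0],[0,0,0,0,0,0],[0,0,0,0,0,0]]]}}

```text
clock: 17.63
position: [0.6105, -0.2264, -0.0093]
ee_rot: [0.707, 0.707, -0.001, 0.002]
ft_force: [0.9, 0.5, -1.0]
grip_width: 0.127
grasp_force: 58.6
```

Request:
{"method": "carry_out", "body": {"commands": [[[0,0.15,0,0,0,0],[0,0.15,0,0,0,0],[0,0.15,0,0,0,0],[0,0.15,0,0,0,0],[0,0.15,0,0,0,0],[0,0,0,0,0,0],[0,0,0,0,0,0]]]}}

```text
clock: 18.22
position: [0.6405, -0.2264, -0.0092]
ee_rot: [0.707, 0.707, -0.001, 0.002]
ft_force: [1.5, -0.3, -0.3]
grip_width: 0.131
grasp_force: 58.6
```

Request:
{"method": "carry_out", "body": {"commands": [[[0,0.1,0,0,0,0],[0,0.1,0,0,0,0],[0,0.1,0,0,0,0],[0,0.05,0,0,0,0],[0,0,0,0,0,0],[0,0,0,0,0,0]]]}}

```text
clock: 18.72
position: [0.6534, -0.2266, -0.0093]
ee_rot: [0.707, 0.707, -0.002, 0.001]
ft_force: [-5.5, -1.0, 2.2]
grip_width: 0.131
grasp_force: 59.0
```

Request:
{"method": "carry_out", "body": {"commands": [[[0,0.05,0,0,0,0],[0,0.05,0,0,0,0],[0,0,0,0,0,0],[0,0,0,0,0,0],[0,0,0,0,0,0]]]}}

```text
clock: 19.13
position: [0.6569, -0.2267, -0.0094]
ee_rot: [0.707, 0.707, -0.002, 0.001]
ft_force: [-7.4, 0.8, 2.6]
grip_width: 0.132
grasp_force: 59.0
```

Request:
{"method": "carry_out", "body": {"commands": [[[0,0.05,0,0,0,0],[0,0.05,0,0,0,0],[0,0,0,0,0,0],[0,0,0,0,0,0],[0,0,0,0,0,0]]]}}

```text
clock: 19.55
position: [0.6584, -0.2272, -0.0098]
ee_rot: [0.708, 0.706, -0.003, -0.001]
ft_force: [-17.0, 0.7, 6.1]
grip_width: 0.126
grasp_force: 60.0
```

Request:
{"method": "carry_out", "body": {"commands": [[[0,0.03,0,0,0,0],[0,0,0,0,0,0],[0,0,0,0,0,0],[0,0,0,0,0,0],[0,0,0,0,0,0],[0,0,0,0,0,0],[0,0,0,0,0,0],[0,0,0,0,0,0]]]}}

```text
clock: 20.22
position: [0.6584, -0.2272, -0.0099]
ee_rot: [0.708, 0.706, -0.004, -0.002]
ft_force: [-21.6, 2.9, 9.6]
grip_width: 0.127
grasp_force: 60.5
```

Run:
```python
from h import *
import cv2
o=get_obs();print(o["position"],o["ee_rot"],o["ft_force"],o["torque"],o["joint_velocities"])
# treadle up? tread pixels in side view, and bystanders unchanged vs start
for n,(r0,r1,c0,c1) in {"side":(236,258,308,344)}.items():
    im=camera(n);a=cv2.imread(f"pics/{n}0.png")[:,:,::-1]
    print("tread diff",np.abs(im.astype(int)-a)[r0:r1,c0:c1].mean())
    print("tape diff",np.abs(im.astype(int)-a)[237:270,210:263].mean(),"timer",np.abs(im.astype(int)-a)[205:236,220:253].mean())
```

```text
[ 0.65841502 -0.22721679 -0.00991754] [ 0.70786753  0.706331   -0.00394852 -0.00212115] [-21.58925516   2.87317139   9.55592445] [0.59334301 4.37196    0.56105964] [ 0.00057854  0.00104089 -0.00079879 -0.00088071 -0.00108955 -0.00037153
  0.00160885]
tread diff 15.261784511784512
tape diff 5.6489422527158375 timer 14.51645487129358
```

Run:
```python
from workcell import *
import cv2,numpy as np
boxes={"scene":{"tread":(240,275,300,350),"tape":(248,298,188,248),"timer":(212,252,170,212)},"side":{"tread":(234,262,304,348),"tape":(235,272,208,265),"timer":(203,238,217,256)}}
for n,B in boxes.items():
    im=cv2.cvtColor(camera(n),cv2.COLOR_RGB2GRAY);a=cv2.imread(f"pics/{n}0.png",0)
    for k,(r0,r1,c0,c1) in B.items():
        s=im[r0-14:r1+14,c0-14:c1+14];m=cv2.minMaxLoc(cv2.matchTemplate(s,a[r0:r1,c0:c1],cv2.TM_CCOEFF_NORMED));print(n,k,round(m[1],2),np.array(m[3])-14)
```

```text
scene tread 0.93 [0 0]
scene tape 1.0 [0 0]
scene timer 0.91 [0 0]
side tread 0.88 [0 0]
side tape 0.97 [0 0]
side timer 0.88 [0 0]
```

Tread, tape and timer are all back at or still in their starting places, and the holder is pressed home with 22 N. Handing in.

```bash
python3 -c "
from workcell import *
print(hand_in())"
```

```text
the job is handed in; nothing more can be done
None
```

I handed the job in with the holder marked, drawn out of the press and held pressed home in the shelf slot at about 22 N; the treadle is back up and the tape roll and timer are unmoved, but the hand-in returned no verdict.

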